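Snap the blade guard onto the vegetable chopper

ROBOT

A 6-joint arm with a two-finger parallel gripper is mounted at the origin on a cart in front of the work surface, level with it; the furniture and walls round the work are solid. World frame = base frame: x ahead of the robot, y to its left, z up, the work surface at z = 0. Lengths are in mm, angles in degrees, forces in N, time in s.
With the tool pointing down it reaches from about 300 to 875 mm from the base axis. Payload 6.4 kg.
Tool frame: the origin (TCP) lies midway between the tips of the shut fingers; the grasp point (between the pads) lies 19 mm behind it; z points along the fingers, y is the line along which they close (so a half turn about z gives the same grasp; the last joint's range is limited). The gripper opens to 85 mm and grips with 20 to 120 N. Pads are 22 mm wide; open, the fingers measure 114 mm over their backs; the gripper's body (76 mm by 85 mm) begins 54 mm behind the grasp point. The pads swing forward as they close: fully open they stand 13 mm farther back than shut.
Start: joints at [-89.169, 10.359, 92.074, -0, 77.567, -11.82], TCP at [125.946, -561.051, 231.288] pointing down, gripper open.
Joint ranges: [-171.53, 171.53], [-51.25, 118.39], [17.06, 147.69], [-65.23, 245.23], [0, 150.52], [-178.68, 178.68]. Speed limits (degrees/s): [147.25, 147.25, 172.46, 180, 180, 180].

INTERFACE

Orientations are given as [roll, pitch, yaw] about the fixed x, y, z axes, in that order (R = Rz(yaw) Ry(pitch) Rx(roll)).
In Python, from bench import * gives the robot as it stands.
- The arm moves only by the tool play_rows, never from a script. Its argument "increments" is a list that holds one entry, the list of rows, each a list of 7 numbers: the turn, a rotation vector about the tool's x, y, z in rad, then the shift along the tool's x, y, z in mm, then the finger opening in mm, from 0 to 85.4. In form: [[[wx, wy, wz, tx, ty, tz, grip], ...]]. A call has 1 to 8 rows; each row is the pose to reach, as a shift and turn from the pose commanded when the call began, along the tool's axes at that moment; what a row does not reach only later rows make up. A row lasts 1/10 s, in which the tool goes at most 50 mm and 8.59 degrees, less where a joint would pass 70% of its speed; a pose out of reach is approached as far as the arm can. A call with a gripper value outside its range is refused whole. The fingers move at their own pace and stop on an object; "force" is the grip in N (left out, the last holds). Time passes only in rows, so rows that repeat a pose let the fingers close. It gives the time, the measured TCP pose, the force, the opening and the grip force at its end, in the units of the state.
- sense(): the state, without advancing time (a new reading comes with each control period).
- snapshot(name): name is "scene" or "top"; returns a dict with "color" (400x640x3 uint8, red, green, blue), "intrinsics" (3x3 intrinsics, pixels), "cam_to_world" (4x4, takes a point from camera to world coordinates). Camera axes: x right, y down, z forward; pixel columns grow to the right and rows downward; lengths in mm; the calibration is good to about 2 mm. A picture is of the moment at which its call begins. There is no depth.
- sign_off(): hands the job in; it is judged then, once.
The state is a dict: "time": time; "joint_positions": joint angles; "joint_velocities": joint speeds; "joint_torque": joint torques, N m; "position": TCP position; "ee_rot": TCP orientation; "wrist_force": force on the tool from outside, world axes, zero at the start; "ft_torque": the same for the moment, N m; "finger_gap": opening from 0.0 (shut) to 1.0 (fully open); "grasp_force": force on a finger pad.
Only numpy, scipy, OpenCV 4.12 (cv2) and the standard library are available. Lean on these libraries where they do the work, as an engineer would, in place of code of your own. Each camera call takes 0.05 s, during which the arm holds its last target. There are 200 camera calls.

TASK

Put the green blade guard over the blade grid of the vegetable chopper and press it straight down until both snap hooks have clicked over its end tabs and it sits fully home. Press no harder than the clicks need, since the hooks break if forced, leave the other things where they are, and let go.

Things in the scene. Friction and masses are not known exactly. Their poses are not given: they have to be found in the camera images.
- guard: Blade guard: loose rigid green plastic cover, about 0.13 kg. Shell 76 (x) x 104 (y) x 21 mm high, open underneath; in the middle of each short side an end tab, 30 wide, whose round-edged lip lies 5 to 8 mm above the guard's underside and reaches 62 mm from the centre; grab handle on top. Origin: centre of its underside; y runs from tab to tab, z up. It fits either way round.
- guard_handle (a point): Centre of the guard's handle bar, 53.5 mm above its underside: bar 18 thick (x), 72 long (y), 17 high, top 62 mm above the underside; 24 mm of free space between bar and shell.
- tab_a (a point): Point under the lip of the guard's +y tab, level with the guard's underside, 60 mm from its centre.
- tab_b (a point): The same under the -y tab.
- chopper: White vegetable chopper with a clear catch box and a steel blade grid in its deck, 120 (x) x 188 (y) mm; the grid stands 4 mm proud. Origin: centre of its underside on the worktop; y along its length. It cannot slide or tip, but stands on soft feet: pressed down, it sinks up to 7 mm (some 2.5 N per mm) and comes back slowly.
- chopper_seat (a point): Centre of the chopper's deck top, 78 mm above the worktop: when fully home the guard's origin lies here with its y along the chopper's y, the shell resting flat on the deck between two round-topped rails 6 mm high (x = +-39.5 mm inside, 1.5 mm play each side).
- hook_root_l (a point): Point on the deck under the grey snap hook at the chopper's +y end (64 mm from the seat). The hook stands 25 mm above the deck and flexes outwards; its sloping nose points inwards and ends in a flat catch 10 mm above the deck. Going down, the guard's tab meets the slope about 16 mm above home and spreads the hook, which springs back over the tab 2 mm above home.
- hook_root_r (a point): The same for the hook at the chopper's -y end. The hooks differ a little in tightness. Both together need a push of some 12 to 22 N on the handle; a side left standing alone needs under 17 N over its end of the handle. At a click the push falls off; past both clicks the guard meets the firm deck. Guard and chopper pressed together with over 30 N break the hooks: keep the push under 25 N.
- spare_insert: Bystander: spare fine blade grid in a grey frame, 68 x 96 x 10 mm, flat on the worktop. Origin: centre of its underside. It and the guard may change places.
- salt: Bystander: salt shaker, 44 mm diameter, 90 high. Origin: centre of its underside.
- honey: Bystander: honey jar, 71 mm wide, 110 high. Origin: centre of its underside.
- lime_b: Bystander: lime, about 50 mm, on the worktop near its front edge. Origin: centre of its underside.

How it is judged (in metres and radians):
On the way:
1. the guard has been lifted and stands over the blade grid, not yet pressed home (horizontal distance between guard and chopper_seat below 0.02 m and z of guard in the frame of chopper_seat above 0.004 m), for 0.05 s.
At the end, for the whole second after the job is handed in: The guard sits home on the chopper's deck: its underside at both tabs within 1.5 mm of the deck (so both hooks have closed over them), within 5 mm of the seat's centre and 0.08 rad of the chopper's direction, level within 0.1 rad, at rest and let go (z of each of tab_a, tab_b in the frame of chopper_seat below 0.0015 m and horizontal distance between guard and chopper_seat below 0.005 m and angle between the y axis of guard and the y axis of chopper, either way round below 0.08 rad and angle between guard's own z axis and vertical below 0.1 rad and linear speed of guard below 0.02 m/s); the robot touches nothing.
It fails at once if the guard is pressed on the chopper with more than 30 N (contact force between guard and chopper above 30 N).
It fails at once if the spare insert is moved more than 30 mm (distance of spare_insert from where it was at the start of the episode above 0.03 m).
It fails at once if the salt shaker is moved more than 30 mm (distance of salt from where it was at the start of the episode above 0.03 m).
It fails at once if the honey jar is moved more than 30 mm (distance of honey from where it was at the start of the episode above 0.03 m).
It fails at once if the lime is moved more than 30 mm (distance of lime_b from where it was at the start of the episode above 0.03 m).
It also fails if it takes over 51 s, if anything falls off the work surface, if the arm or the gripper's body presses on something with over 40 N, if the wrist force passes 120 N, or if a joint passes its speed limit or range.

## Working session

There is one attempt and no reset: what is moved stays moved. The work goes in short steps, Python scripts to look and compute and a tool call to move; the robot and the scene stay as the last step left them, time stands still between calls to the robot, and variables do not carry over. Pictures are saved under pics/ and viewed, at most 10 in all, crops included, and the job is handed in when it is done.

Besides the shell and the picture viewer there is one more tool, called after "Emit:" by a JSON object that holds its "name" and its "arguments", one argument or row to a line. play_rows: Moves the arm, as the interface text tells. Its arguments: {"type":"object","properties":{"increments":{"type":"array","items":{"type":"array","items":{"type":"array","items":{"type":"number"}}}},"force":{"type":"number"}},"required":["increments"]}

```bash
mkdir -p pics; python3 - <<'E'
from bench import *
import cv2,json
for n in("scene","top"):
    s=snapshot(n); cv2.imwrite(f"pics/{n}0.png",s["color"][:,:,::-1])
    print(n,s["intrinsics"],s["cam_to_world"])
s=sense();print(s)
E
```

```text
scene [[471.98991135   0.         317.27730356]
 [  0.         471.98991135 197.18558787]
 [  0.           0.           1.        ]] [[-7.95798523e-01 -2.23239848e-01  5.62910900e-01 -2.79726756e+02]
 [-6.05207965e-01  3.24957877e-01 -7.26722573e-01  9.49233600e+02]
 [-2.06888937e-02 -9.19002910e-01 -3.93707532e-01  6.46209525e+02]
 [ 0.00000000e+00  0.00000000e+00  0.00000000e+00  1.00000000e+00]]
top [[458.76894181   0.         317.86655476]
 [  0.         458.76894181 196.06241714]
 [  0.           0.           1.        ]] [[ 2.76245063e-02 -9.91979771e-01  1.23341074e-01  3.55403611e+02]
 [-9.99617861e-01 -2.75379902e-02  2.40650276e-03 -8.02749071e+01]
 [ 1.00936324e-03 -1.23360419e-01 -9.92361420e-01  1.48549561e+03]
 [ 0.00000000e+00  0.00000000e+00  0.00000000e+00  1.00000000e+00]]
{'time': 0.1, 'joint_positions': array([-8.91689061e+01,  1.03976043e+01,  9.21260083e+01, -6.98145837e-04,
        7.75686325e+01, -1.18197534e+01]), 'joint_velocities': array([ 0.0062725 , -0.13945656, -0.12797873, -0.12851395,  0.00277889,
        0.05658101]), 'joint_torque': array([-3.37536731e-04, -4.45882308e+01, -3.52238917e+01, -2.44550920e-04,
        4.14325419e-03, -1.03670749e-05]), 'position': array([ 125.93973272, -560.52265418,  230.47388371]), 'ee_rot': array([-1.79909571e+02, -1.82277856e-02,  1.26509838e+01]), 'wrist_force': array([-0.00510727, -0.79177905, -1.3127106 ]), 'ft_torque': array([-0.03732697, -0.02816021, -0.07439189]), 'grasp_force': 0.0, 'finger_gap': 0.9976343629397708}
```

View pics/scene0.png

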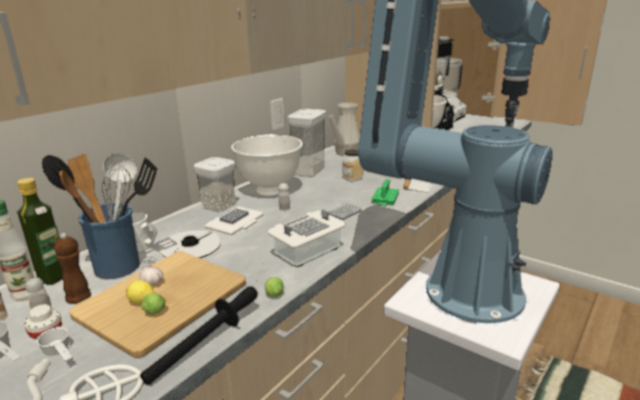

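View pics/top0.png

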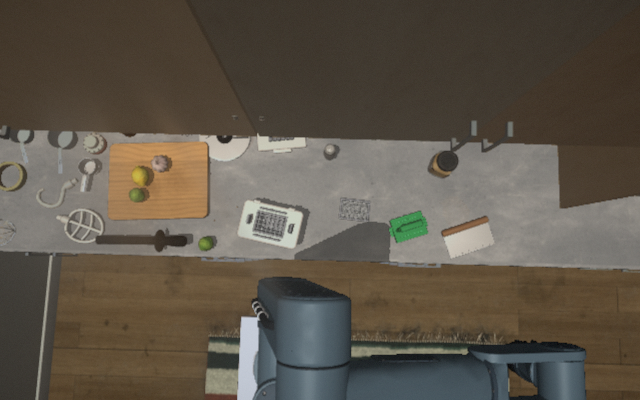

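The top view shows the chopper near (271,223), the guard near (408,227), and the spare insert at (354,209) between them. I'll enlarge the chopper and the guard.

```bash
python3 - <<'E'
import cv2,numpy as np
t=cv2.imread("pics/top0.png")
a=cv2.resize(t[190:256,232:312],None,fx=8,fy=8,interpolation=cv2.INTER_CUBIC)
b=cv2.resize(t[200:254,380:440],None,fx=10,fy=10,interpolation=cv2.INTER_CUBIC)
cv2.imwrite("pics/c1.png",a);cv2.imwrite("pics/c2.png",b)
s=cv2.imread("pics/scene0.png")
c=cv2.resize(s[170:270,260:420],None,fx=5,fy=5,interpolation=cv2.INTER_CUBIC)
cv2.imwrite("pics/c3.png",c)
E
```

```text
(no output)
```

View pics/c1.png

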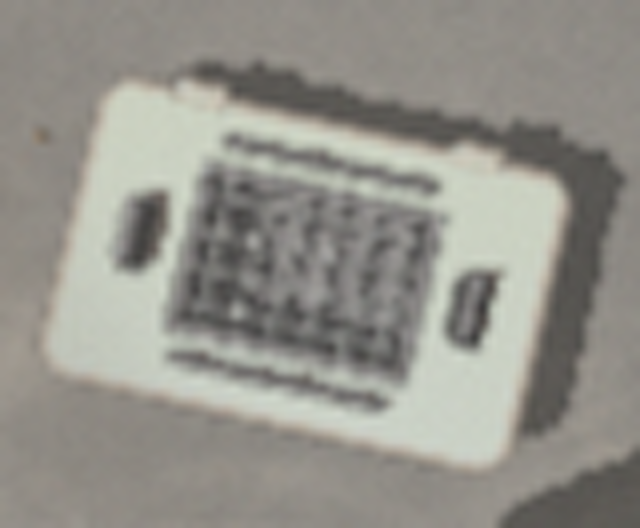

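View pics/c2.png

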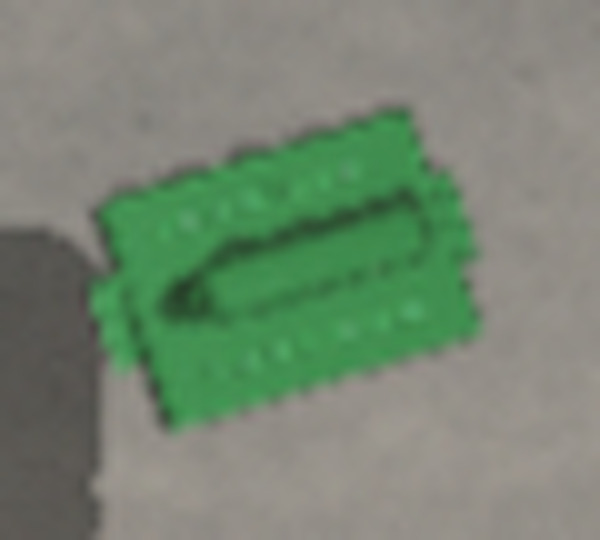

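View pics/c3.png

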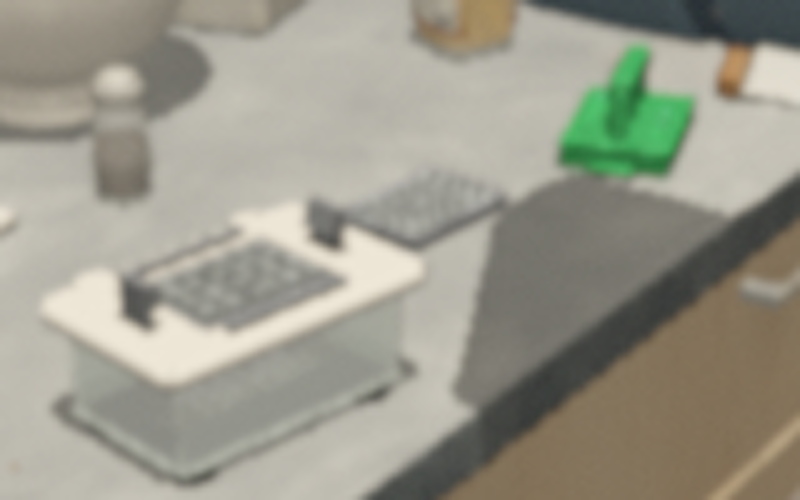

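The crops show the chopper tilted about 13° in the image, with hooks near c1 (140,232) and (472,310). The guard is tilted the other way, with its handle along c2 (200,300) to (425,220). I'll fit model silhouettes to the colour masks.

```bash
cat > h.py <<'E'
from bench import *
import cv2,numpy as np
from scipy.optimize import minimize
S=8
def box(x,y,z0,z1,cx=0,cy=0):
    return np.array([[cx+a*x/2,cy+b*y/2,z] for a in(-1,1) for b in(-1,1) for z in(z0,z1)])
GUARD=[box(76,104,0,21),box(30,124,5,8),box(18,72,45,62)]+[box(18,10,21,62,0,s*31) for s in(-1,1)]
def deck():
    r=12; c=[[sx*(60-r)+r*np.cos(t),sy*(94-r)+r*np.sin(t)] for sx in(-1,1) for sy in(-1,1) for t in np.linspace(0,6.28,24)]
    c=np.array(c); return [np.c_[c,0*c[:,0]]]
def proj(s,P):
    T=np.linalg.inv(s["cam_to_world"]); q=(P@T[:3,:3].T+T[:3,3])@s["intrinsics"].T
    return q[:,:2]/q[:,2:]
def place(P,p,z):
    c,n=np.cos(p[2]),np.sin(p[2]); return np.c_[P[:,0]*c-P[:,1]*n+p[0],P[:,0]*n+P[:,1]*c+p[1],P[:,2]+z]
def backproj(s,uv,z):
    M=s["cam_to_world"]; d=M[:3,:3]@np.linalg.inv(s["intrinsics"])@[*uv,1]; return M[:3,3]+d*(z-M[2,3])/d[2]
def fit(s,soft,roi,parts,p0,z):
    x0,y0,x1,y1=roi; tgt=soft[y0:y1,x0:x1]
    def cost(q):
        p=[q[0],q[1],q[2]/100]
        m=np.zeros(((y1-y0)*S,(x1-x0)*S),np.uint8)
        for P in parts:
            uv=(proj(s,place(P,p,z))+.5-[x0,y0])*S-.5
            cv2.fillConvexPoly(m,cv2.convexHull(np.round(uv*16).astype(np.int32)),1,shift=4)
        m=cv2.GaussianBlur(cv2.resize(m.astype(np.float32),(x1-x0,y1-y0),interpolation=cv2.INTER_AREA),(0,0),.6)
        return ((m-tgt)**2).sum()
    q0=np.array([p0[0],p0[1],p0[2]*100]); sim=[q0]+[q0+d for d in 8*np.eye(3)]
    r=minimize(cost,q0,method="Nelder-Mead",options=dict(initial_simplex=sim,xatol=.02,fatol=1e-3))
    return r.x[:2],r.x[2]/100,r.fun
def green(im):
    f=im.astype(float); return np.clip((f[:,:,1]-f[:,:,0])/np.maximum(f[:,:,1],30)/.6,0,1)
E
python3 - <<'E'
from h import *
s=snapshot("top"); im=s["color"].astype(float)
g=green(im); w=np.clip((im.min(2)-150)/60,0,1)
print(im[205,245],im[235,250],im[227,400])
b=backproj(s,(408,227),10); d=backproj(s,(271,223),78); print(b,d)
G=fit(s,g,(380,200,440,252),GUARD,(b[0],b[1],.3),0); print("guard",G)
# deck: fill interior of white mask by convex hull
m=(im.min(2)>165).astype(np.uint8); m[:,:232]=0;m[:,312:]=0;m[:190]=0;m[256:]=0
m=cv2.morphologyEx(m,cv2.MORPH_OPEN,np.ones((3,3),np.uint8))
h=np.zeros_like(m); pts=cv2.findNonZero(m); cv2.fillConvexPoly(h,cv2.convexHull(pts),1)
inner=cv2.erode(h,np.ones((9,9)))
w=np.where(inner>0,1,w); print("pts",len(pts))
D=fit(s,w,(236,192,308,254),deck(),(d[0],d[1],-.2),78); print("deck",D)
for nm,uv in dict(hookL=(232+140/8,190+232/8),hookR=(232+472/8,190+310/8)).items(): print(nm,backproj(s,uv,98))
for nm,a in dict(grid=[(210,165),(440,212),(405,385),(168,330)],rails=[(230,138),(438,188),(385,405),(170,355)]).items(): print(nm,np.mean([backproj(s,(232+u/8-.5,190+v/8-.5),80) for u,v in a],0))
# scene cross-check of guard
t=snapshot("scene"); print("sceneguard",fit(t,green(t["color"]),(360,170,420,215),GUARD,(*G[0],G[1]),0))
E
```

```text
[201. 203. 188.] [200. 204. 194.] [ 50. 104.  58.]
[ 446.6532167  -369.10195315   10.        ] [443.07798893  64.60958105  78.        ]
guard (array([ 448.49261892, -369.34008137]), np.float64(0.3318149303598752), np.float64(16.84301673417314))
pts 1057
deck (array([441.54153651,  68.57306273]), np.float64(-0.19789204569419627), np.float64(260.49177712561163))
hookL [452.13891287 128.11691219  98.        ]
hookR [426.14151      1.46664385  98.        ]
grid [441.03006744  68.27048549  80.        ]
rails [441.66437993  68.2735909   80.        ]
sceneguard (array([ 446.06792069, -365.5886633 ]), np.float64(0.4109168153400106), np.float64(46.56424263709787))
```

```bash
cat >> h.py <<'E'
def fillin(soft,roi):
    x0,y0,x1,y1=roi; m=np.zeros(soft.shape,np.uint8); m[y0:y1,x0:x1]=(soft[y0:y1,x0:x1]>.5)
    m=cv2.morphologyEx(m,cv2.MORPH_CLOSE,np.ones((15,15),np.uint8))
    return np.where(cv2.erode(m,np.ones((3,3)))>0,1,soft)
def white(im,roi):
    return np.clip((im.astype(float).min(2)-135)/50,0,1)
E
python3 - <<'E'
from h import *
for n,rg,rd in(("top",(380,200,440,252),(236,192,308,254)),("scene",(364,175,406,210),None)):
    s=snapshot(n); im=s["color"]
    f=im.astype(float); gr=np.clip((f[:,:,1]-f[:,:,0]+5)/60,0,1)
    print(n,"guard",fit(s,fillin(gr,rg) if n=="scene" else np.maximum(gr,green(im)),rg,GUARD,(448,-369,.33),0))
    if rd: 
        w=fillin(white(im,rd),rd); print(" deck",fit(s,w,rd,deck(),(441.5,68.5,-.2),78)); cv2.imwrite("pics/w.png",(w*255).astype(np.uint8))
    print(proj(s,place(np.array([[0,0,0],[0,0,53.5],[0,0,62.]]),(448.5,-369.3,.33),0)))
    c=np.array([[0,y,z] for y in(64,-64) for z in(0,25)]+[[0,0,0]],float); print(proj(s,place(c,(441.5,68.5,-.2),78)))
E
```

```text
top guard (array([ 448.25168421, -369.59011976]), np.float64(0.32993522564741645), np.float64(9.192136066956348))
 deck (array([440.91293771,  68.57247941]), np.float64(-0.20310592686783532), np.float64(721.0388517113911))
[[407.45765971 226.60533281]
 [410.79690933 225.62323508]
 [411.35037652 225.46045633]]
[[249.47654388 218.77764105]
 [248.25953179 218.16281662]
 [289.99743021 228.19138449]
 [289.50522578 227.74411943]
 [269.71224358 223.47876441]]
scene guard (array([ 446.53925103, -365.22501333]), np.float64(0.3660074147359967), np.float64(12.929440859319836))
[[384.71647991 198.0092016 ]
 [385.277252   183.52966677]
 [385.36770745 181.19404253]]
[[287.6664375  232.65144209]
 [287.22797241 224.0594357 ]
 [324.10046221 217.90789542]
 [323.96415947 209.71270249]
 [306.43474499 225.05657933]]
```

```bash
cat > mv.py <<'E'
import sys,numpy as np
# from pose (x y z yaw) to pose (x y z yaw), tool down
a=list(map(float,sys.argv[1:9])); p,y0,q,y1=np.array(a[:3]),np.radians(a[3]),np.array(a[4:7]),a[7]
d=q-p;c,s=np.cos(y0),np.sin(y0)
print("wz %.4f t %.2f %.2f %.2f"%(-(np.radians(y1)-y0),d[0]*c+d[1]*s,d[0]*s-d[1]*c,-d[2]))
E
python3 mv.py 125.946 -561.051 231.288 12.65 448.3 -369.5 190 75; python3 mv.py 448.3 -369.5 190 75 448.3 -369.5 110 108.96
```

```text
wz -1.0882 t 356.48 -116.31 41.29
wz -0.5927 t 0.00 0.00 80.00
```

Emit:
{"name": "play_rows", "arguments": {
  "increments": [
    [[0,0,-0.13,45,-15,5,85],[0,0,-0.27,90,-29,10,85],[0,0,-0.41,135,-44,15,85],[0,0,-0.55,180,-58,21,85],[0,0,-0.69,224,-73,26,85],[0,0,-0.83,268,-87,31,85],[0,0,-0.97,312,-102,36,85],[0,0,-1.088,356.5,-116.3,41.3,85]]
  ]
}}

```text
time: 1.1
position: [449.8, -368.3, 189.9]
ee_rot: [180.0, 0.0, 75.3]
wrist_force: [-0.2, 0.4, 0.2]
finger_gap: 0.994
grasp_force: 0.0
```

Emit:
{"name": "play_rows", "arguments": {
  "increments": [
    [[0,0,-0.13,0,0,20,60],[0,0,-0.26,0,0,40,60],[0,0,-0.39,0,0,60,60],[0,0,-0.52,0,0,80,60],[0,0,-0.593,0,0,80,60],[0,0,-0.593,0,0,80,60],[0,0,-0.593,0,0,80,60]]
  ]
}}

```text
time: 1.8
position: [448.5, -369.8, 110.3]
ee_rot: [180.0, 0.0, 108.8]
wrist_force: [0.1, 0.6, 0.1]
finger_gap: 0.706
grasp_force: 0.0
```

```bash
python3 - <<'E'
from h import *
s=sense();print(s["time"],s["position"],s["ee_rot"],s["wrist_force"],s["finger_gap"],s["joint_positions"])
t=snapshot("top");u=snapshot("scene")
a=cv2.resize(t["color"][190:260,360:460,::-1],None,fx=4,fy=4,interpolation=2);b=cv2.resize(u["color"][130:230,340:440,::-1],None,fx=4,fy=4,interpolation=2)
c=np.zeros((400,800,3),np.uint8);c[:280,:400]=a;c[:,400:]=b;cv2.imwrite("pics/p1.png",c)
E
```

```text
1.8 [ 448.5190191  -369.78022876  110.29573937] [1.79988892e+02 3.26883592e-02 1.08839824e+02] [0.14373078 0.61350154 0.12284581] 0.705950364414873 [-5.11953486e+01  1.88564729e+01  9.66726958e+01 -7.99198341e-04
  6.44363148e+01 -7.00348307e+01]
```

View pics/p1.png

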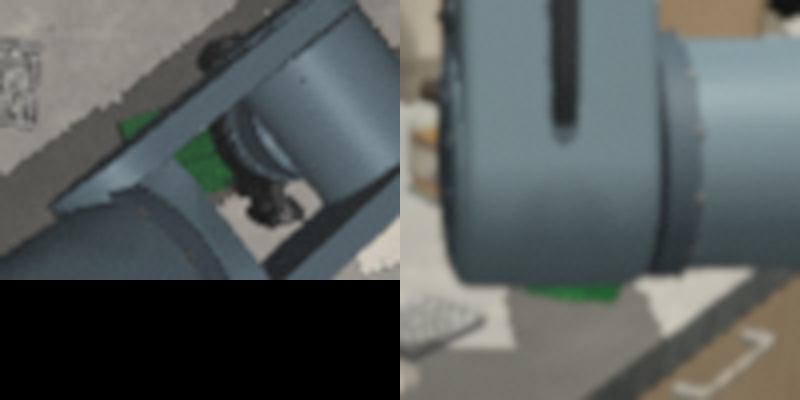

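The arm hides most of the guard, but the fingers straddle it as planned, one on each side of the handle near (220,55) and (275,210). Now I descend and grip.

Emit:
{"name": "play_rows", "arguments": {
  "increments": [
    [[0,0,0,0,0,15,60],[0,0,0,0,0,30,60],[0,0,0,0,0,45,60],[0,0,0,0,0,60,60],[0,0,0,0,0,70,60],[0,0,0,0,0,75,60],[0,0,0,0,0,75,60],[0,0,0,0,0,75,60]]
  ]
}}

```text
time: 2.7
position: [448.6, -369.8, 35.3]
ee_rot: [180.0, 0.0, 109.0]
wrist_force: [-0.1, -0.3, -0.5]
finger_gap: 0.702
grasp_force: 0.0
```

Emit:
{"name": "play_rows", "arguments": {
  "increments": [
    [[0,0,0,0,0,0,30],[0,0,0,0,0,0,22],[0,0,0,0,0,0,15],[0,0,0,0,0,0,8],[0,0,0,0,0,0,8],[0,0,0,0,0,0,8],[0,0,0,0,0,0,8],[0,0,0,0,0,0,8]]
  ],
  "force": 70
}}

```text
time: 3.5
position: [448.7, -369.9, 35.7]
ee_rot: [180.0, 0.1, 109.0]
wrist_force: [-0.6, 0.0, 6.1]
finger_gap: 0.197
grasp_force: 69.1
```

```bash
python3 mv.py 448.3 -369.5 185 108.96 441.2 68.5 185 78.5
```

```text
wz 0.5316 t 416.54 135.59 -0.00
```

Emit:
{"name": "play_rows", "arguments": {
  "increments": [
    [[0,0,0,0,0,-10,8],[0,0,0,0,0,-35,8],[0,0,0,0,0,-70,8],[0,0,0,0,0,-105,8],[0,0,0,0,0,-135,8],[0,0,0,0,0,-150,8],[0,0,0,0,0,-150,8]]
  ]
}}

```text
time: 4.2
position: [449.2, -370.5, 187.4]
ee_rot: [179.9, 0.2, 109.0]
wrist_force: [0.9, 0.5, -2.1]
finger_gap: 0.198
grasp_force: 68.5
```

Emit:
{"name": "play_rows", "arguments": {
  "increments": [
    [[0,0,0.04,31,10,0,8],[0,0,0.09,73,24,0,8],[0,0,0.15,115,37,0,8],[0,0,0.2,157,51,0,8],[0,0,0.25,199,65,0,8],[0,0,0.31,241,78,0,8],[0,0,0.36,283,92,0,8],[0,0,0.41,325,106,0,8]]
  ]
}}

```text
time: 5.0
position: [441.2, -25.6, 182.9]
ee_rot: [-179.8, -0.1, 85.3]
wrist_force: [1.2, 0.6, -1.2]
finger_gap: 0.195
grasp_force: 68.4
```

```bash
python3 - <<'E'
import numpy as np
# commanded pose after the last call
y=np.radians(108.96);c,s=np.cos(y),np.sin(y);t=(325,106)
p=np.array([448.3+t[0]*c+t[1]*s,-369.5+t[0]*s-t[1]*c]);yw=108.96-np.degrees(.41);print(p,yw)
import subprocess;print(subprocess.run(["python3","mv.py",*map(str,(*p,185,yw)),"441.2","68.5","185","78.5"],capture_output=True,text=True).stdout)
E
```

```text
[442.9539442  -27.69242301] 85.46873039963624
wz 0.1216 t 95.75 -9.35 -0.00
```

Emit:
{"name": "play_rows", "arguments": {
  "increments": [
    [[0,0,0.04,35,-3.4,0,8],[0,0,0.08,65,-6.3,0,8],[0,0,0.11,85,-8.3,0,8],[0,0,0.1216,95.75,-9.35,0,8],[0,0,0.1216,95.75,-9.35,0,8],[0,0,0.1216,95.75,-9.35,0,8],[0,0,0.1216,95.75,-9.35,0,8]]
  ]
}}

```text
time: 5.7
position: [440.8, 67.9, 184.2]
ee_rot: [-179.9, 0.0, 78.5]
wrist_force: [0.4, -0.7, -0.8]
finger_gap: 0.198
grasp_force: 68.4
```

```bash
python3 - <<'E'
from h import *
s=sense();print(s["time"],s["position"],s["ee_rot"],s["wrist_force"])
t=snapshot("top");u=snapshot("scene")
a=cv2.resize(t["color"][180:265,220:320,::-1],None,fx=4,fy=4,interpolation=2);b=cv2.resize(u["color"][150:270,250:350,::-1],None,fx=4,fy=4,interpolation=2)
c=np.zeros((480,800,3),np.uint8);c[:340,:400]=a;c[:,400:]=b;cv2.imwrite("pics/p2.png",c)
p=s["position"]; z=p[2]-35.3
c=np.array([[sx*38,sy*52,zz] for sx in(-1,1) for sy in(1,-1) for zz in(0,21)]+[[sx*15,sy*62,5] for sx in(-1,1) for sy in(1,-1)],float)
for n,k,o in(("top",t,(220,180,0)),("scene",u,(250,150,400))):
    q=proj(k,place(c,(p[0],p[1],np.radians(-11.5)),z)); print(n,np.round((q-[o[0],o[1]])*4+[o[2],0]).tolist())
E
```

```text
5.7 [440.7850623   67.87936227 184.21575218] [-1.79919926e+02  2.11012862e-02  7.84800922e+01] [ 0.44801292 -0.67246204 -0.78751616]
top [[108.0, 203.0], [103.0, 202.0], [247.0, 236.0], [244.0, 235.0], [133.0, 102.0], [129.0, 99.0], [271.0, 134.0], [269.0, 132.0], [101.0, 169.0], [267.0, 208.0], [111.0, 129.0], [277.0, 167.0]]
scene [[599.0, 244.0], [598.0, 214.0], [721.0, 198.0], [721.0, 169.0], [526.0, 209.0], [524.0, 179.0], [646.0, 167.0], [646.0, 138.0], [564.0, 231.0], [709.0, 177.0], [535.0, 217.0], [679.0, 165.0]]
```

View pics/p2.png

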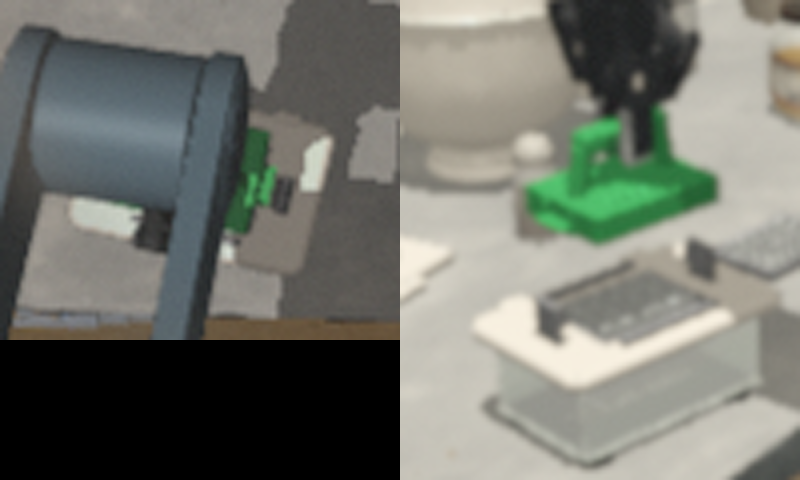

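The right half shows the guard held level over the chopper. Its tab and corner pixels, about (535–570,222) and (598,243), match the prediction. Next I fit guard and deck in the same scene camera for the relative offset.

```bash
python3 - <<'E'
import h; from h import *
u=snapshot("scene"); s=sense(); p=s["position"]; im=u["color"].astype(float)
gr=np.clip((im[:,:,1]-im[:,:,0]+5)/60,0,1); gr=np.maximum(gr,green(u["color"])*(im.max(2)>45))
r=(278,183,336,214)  # shell and tabs only, below the bar
for z in(p[2]-37,p[2]-35,p[2]-33): print("guard z%.1f"%z,fit(u,fillin(gr,r),r,GUARD,(p[0],p[1],-.2),z))
o=cv2.imread("pics/scene0.png")[:,:,::-1]; a=o.astype(float).min(2)
# hooks: dark blobs in the first picture
for x0,y0,x1,y1 in((281,222,295,238),(319,207,331,221)):
    k=np.clip((150-a[y0:y1,x0:x1])/80,0,1); k[k<.4]=0; n,l,st,ce=cv2.connectedComponentsWithStats((k>0).astype(np.uint8)); 
    for i in range(1,n): print(st[i]+np.array([x0,y0,0,0,0]),ce[i]+[x0,y0])
HK=lambda s:box(16,5,0,25,0,s*65.5)
for q in((441.2,68.5,-.2),):
    for s_ in(1,-1):
        v=proj(u,place(HK(s_),q,78)); print("hook pred",v.min(0),v.max(0),v.mean(0))
E
```

```text
guard z147.8 (array([444.62078278,  68.43385044]), np.float64(-0.16446483705823284), np.float64(15.492703540437496))
guard z149.8 (array([441.74008984,  71.69016918]), np.float64(-0.1552341044587136), np.float64(16.887899062291414))
guard z151.8 (array([438.82448957,  75.4626365 ]), np.float64(-0.14196816187201466), np.float64(18.58050006222463))
[285 226   7   9  44] [287.47727273 229.95454545]
[322 212   7   8  36] [325.13888889 215.25      ]
hook pred [284.20094114 222.97678705] [289.95494358 234.21108002] [287.08674374 228.57180611]
hook pred [321.84236909 208.44669654] [327.2002705  218.95429322] [324.5303412  213.68049334]
```

Emit:
{"name": "play_rows", "arguments": {
  "increments": [
    [[0,0,0,0,0,12,8],[0,0,0,0,0,26,8],[0,0,0,0,0,40,8],[0,0,0,0,0,48,8],[0,0,0,0,0,51,8],[0,0,0,0,0,51,8],[0,0,0,0,0,51,8]]
  ]
}}

```text
time: 6.55
position: [441.6, 68.4, 134.4]
ee_rot: [180.0, -0.0, 78.5]
wrist_force: [0.2, 0.7, -1.4]
finger_gap: 0.197
grasp_force: 68.5
```

```bash
python3 - <<'E'
from h import *
s=sense();print(s["time"],s["position"],s["ee_rot"],s["wrist_force"],s["ft_torque"])
u=snapshot("scene");t=snapshot("top")
a=cv2.resize(t["color"][190:260,230:310,::-1],None,fx=5,fy=5,interpolation=2);b=cv2.resize(u["color"][175:265,262:342,::-1],None,fx=5,fy=5,interpolation=2)
c=np.zeros((450,800,3),np.uint8);c[:350,:400]=a;c[:,400:]=b;cv2.imwrite("pics/p3.png",c)
E
```

```text
6.55 [441.5978963   68.42715338 134.41204434] [ 1.79953842e+02 -4.80100921e-03  7.85045691e+01] [ 0.23986686  0.66072105 -1.39558088] [-0.02283423 -0.01027118 -0.01858634]
```

View pics/p3.png

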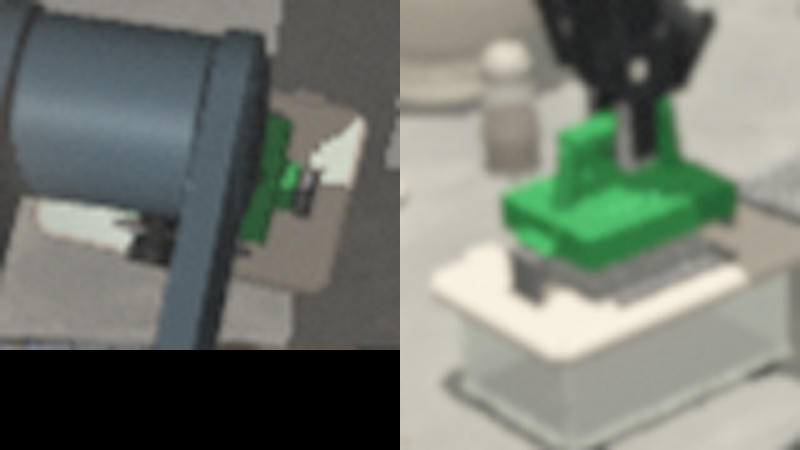

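The tabs sit over both hooks, at (530,245) in the scene half and (295,185) in the top half. Now I press down in small steps.

Emit:
{"name": "play_rows", "arguments": {
  "increments": [
    [[0,0,0,0,0,1,8],[0,0,0,0,0,2,8],[0,0,0,0,0,3,8],[0,0,0,0,0,4,8],[0,0,0,0,0,5,8],[0,0,0,0,0,5,8]]
  ]
}}

```text
time: 7.25
position: [441.2, 68.4, 128.9]
ee_rot: [-180.0, 0.0, 78.5]
wrist_force: [0.1, -0.5, -1.6]
finger_gap: 0.189
grasp_force: 68.5
```

Emit:
{"name": "play_rows", "arguments": {
  "increments": [
    [[0,0,0,0,0,0.5,8],[0,0,0,0,0,1,8],[0,0,0,0,0,1.5,8],[0,0,0,0,0,2,8],[0,0,0,0,0,2.5,8],[0,0,0,0,0,3,8]]
  ]
}}

```text
time: 7.85
position: [441.4, 68.4, 126.1]
ee_rot: [180.0, 0.0, 78.5]
wrist_force: [-0.8, -1.4, 0.7]
finger_gap: 0.199
grasp_force: 68.8
```

Emit:
{"name": "play_rows", "arguments": {
  "increments": [
    [[0,0,0,0,0,0.5,8],[0,0,0,0,0,1,8],[0,0,0,0,0,1.5,8],[0,0,0,0,0,2,8],[0,0,0,0,0,2.5,8],[0,0,0,0,0,2.5,8]]
  ]
}}

```text
time: 8.45
position: [441.4, 68.5, 123.6]
ee_rot: [180.0, -0.0, 78.5]
wrist_force: [-1.0, -1.3, 2.6]
finger_gap: 0.192
grasp_force: 69.0
```

Emit:
{"name": "play_rows", "arguments": {
  "increments": [
    [[0,0,0,0,0,0.5,8],[0,0,0,0,0,1,8],[0,0,0,0,0,1.5,8],[0,0,0,0,0,2,8],[0,0,0,0,0,2,8]]
  ]
}}

```text
time: 8.95
position: [441.4, 68.5, 121.6]
ee_rot: [180.0, -0.0, 78.5]
wrist_force: [-0.3, -2.0, 3.4]
finger_gap: 0.194
grasp_force: 69.3
```

Emit:
{"name": "play_rows", "arguments": {
  "increments": [
    [[0,0,0,0,0,0.5,8],[0,0,0,0,0,1,8],[0,0,0,0,0,1.5,8],[0,0,0,0,0,2,8],[0,0,0,0,0,2.5,8]]
  ]
}}

```text
time: 9.45
position: [441.6, 68.5, 119.4]
ee_rot: [180.0, -0.0, 78.5]
wrist_force: [-1.4, -0.9, 7.6]
finger_gap: 0.201
grasp_force: 69.7
```

Emit:
{"name": "play_rows", "arguments": {
  "increments": [
    [[0,0,0,0,0,0.5,8],[0,0,0,0,0,1,8],[0,0,0,0,0,1.5,8],[0,0,0,0,0,2,8],[0,0,0,0,0,2,8]]
  ]
}}

```text
time: 9.95
position: [441.8, 68.4, 117.7]
ee_rot: [179.9, -0.0, 78.5]
wrist_force: [-0.8, -2.1, 8.8]
finger_gap: 0.2
grasp_force: 69.8
```

```bash
python3 -c "
from bench import *
s=sense();print(s['position'],s['wrist_force'],s['ft_torque'],s['ee_rot'])"
```

```text
[441.76849715  68.43370954 117.66105092] [-0.78504565 -2.10031865  8.77771048] [-0.00380556  0.13222555  0.05047605] [ 1.79931424e+02 -7.62749844e-03  7.85087874e+01]
```

Emit:
{"name": "play_rows", "arguments": {
  "increments": [
    [[0,0,0,0,0,0.5,8],[0,0,0,0,0,1,8],[0,0,0,0,0,1.5,8],[0,0,0,0,0,1.5,8]]
  ]
}}

```text
time: 10.35
position: [441.9, 68.5, 116.4]
ee_rot: [179.9, -0.0, 78.5]
wrist_force: [-1.1, -1.2, 10.0]
finger_gap: 0.193
grasp_force: 70.1
```

Emit:
{"name": "play_rows", "arguments": {
  "increments": [
    [[0,0,0,0,0,0.5,8],[0,0,0,0,0,1,8],[0,0,0,0,0,1.5,8],[0,0,0,0,0,1.5,8]]
  ]
}}

```text
time: 10.75
position: [442.1, 68.4, 115.1]
ee_rot: [179.9, -0.0, 78.5]
wrist_force: [-0.8, -1.6, 12.2]
finger_gap: 0.199
grasp_force: 70.2
```

```bash
python3 -c "
from bench import *
s=sense();print(s['position'],s['wrist_force'],s['ft_torque'],s['ee_rot'])"
```

```text
[442.14039963  68.43655715 115.11705715] [-0.77342896 -1.59632815 12.24499679] [0.01965902 0.23082424 0.06974771] [ 1.79887282e+02 -1.48830920e-02  7.85098521e+01]
```

Emit:
{"name": "play_rows", "arguments": {
  "increments": [
    [[0,0,0,0,0,0.5,8],[0,0,0,0,0,1,8],[0,0,0,0,0,1,8]]
  ]
}}

```text
time: 11.05
position: [442.2, 68.4, 114.3]
ee_rot: [179.9, -0.0, 78.5]
wrist_force: [-1.5, -1.1, 12.3]
finger_gap: 0.196
grasp_force: 70.5
```

Emit:
{"name": "play_rows", "arguments": {
  "increments": [
    [[0,0,0,0,0,0.5,8],[0,0,0,0,0,1,8],[0,0,0,0,0,1,8]]
  ]
}}

```text
time: 11.35
position: [442.3, 68.4, 113.4]
ee_rot: [179.9, -0.0, 78.5]
wrist_force: [-2.6, -1.6, 14.1]
finger_gap: 0.2
grasp_force: 70.6
```

Emit:
{"name": "play_rows", "arguments": {
  "increments": [
    [[0,0,0,0,0,0.5,8],[0,0,0,0,0,1,8],[0,0,0,0,0,1,8]]
  ]
}}

```text
time: 11.65
position: [442.4, 68.4, 112.6]
ee_rot: [179.9, -0.0, 78.5]
wrist_force: [-3.7, -1.3, 16.8]
finger_gap: 0.196
grasp_force: 70.9
```

Emit:
{"name": "play_rows", "arguments": {
  "increments": [
    [[0,0,0,-0.1,-0.6,0,8],[0,0,0,-0.2,-1.2,0,8],[0,0,0,-0.2,-1.2,0,8]]
  ]
}}

```text
time: 11.95
position: [442.0, 68.3, 112.8]
ee_rot: [179.7, -0.0, 78.5]
wrist_force: [-0.1, -2.0, 13.8]
finger_gap: 0.197
grasp_force: 70.5
```

Emit:
{"name": "play_rows", "arguments": {
  "increments": [
    [[0,0,0,0,0,0.3,8],[0,0,0,0,0,0.6,8],[0,0,0,0,0,0.6,8]]
  ]
}}

```text
time: 12.25
position: [442.0, 68.4, 112.3]
ee_rot: [179.8, -0.0, 78.5]
wrist_force: [-1.6, -1.7, 15.9]
finger_gap: 0.197
grasp_force: 70.9
```

```bash
python3 -c "
from bench import *
s=sense();print(s['position'],s['wrist_force'],s['ft_torque'],s['ee_rot'])"
```

```text
[441.95845832  68.35313461 112.30824135] [-1.59140151 -1.692985   15.87187197] [0.16683871 0.06378453 0.00702176] [ 1.79758283e+02 -3.38872256e-02  7.84937819e+01]
```

Emit:
{"name": "play_rows", "arguments": {
  "increments": [
    [[0,0,0,-0.1,-0.5,0.3,8],[0,0,0,-0.1,-0.5,0.5,8],[0,0,0,-0.1,-0.5,0.5,8]]
  ]
}}

```text
time: 12.55
position: [439.6, 68.6, 110.0]
ee_rot: [180.0, -0.0, 78.5]
wrist_force: [-0.2, -0.4, 8.1]
finger_gap: 0.197
grasp_force: 69.8
```

Emit:
{"name": "play_rows", "arguments": {
  "increments": [
    [[0,0,0,0,0,0.3,8],[0,0,0,0,0,0.6,8],[0,0,0,0,0,0.6,8]]
  ]
}}

```text
time: 12.85
position: [439.6, 68.6, 109.8]
ee_rot: [180.0, -0.0, 78.5]
wrist_force: [-1.9, -0.3, 9.9]
finger_gap: 0.197
grasp_force: 70.1
```

Emit:
{"name": "play_rows", "arguments": {
  "increments": [
    [[0,0,0,0,0,0.4,8],[0,0,0,0,0,0.8,8],[0,0,0,0,0,0.8,8]]
  ]
}}

```text
time: 13.15
position: [439.6, 68.6, 109.1]
ee_rot: [180.0, -0.0, 78.5]
wrist_force: [-2.5, -0.3, 11.8]
finger_gap: 0.195
grasp_force: 70.4
```

Emit:
{"name": "play_rows", "arguments": {
  "increments": [
    [[0,0,0,0,0,0.4,8],[0,0,0,0,0,0.8,8],[0,0,0,0,0,0.8,8]]
  ]
}}

```text
time: 13.45
position: [439.7, 68.6, 108.5]
ee_rot: [180.0, -0.0, 78.5]
wrist_force: [-3.3, 0.6, 14.5]
finger_gap: 0.197
grasp_force: 70.6
```

```bash
python3 -c "
from bench import *
s=sense();print(s['position'],s['wrist_force'],s['ft_torque'],s['ee_rot'])"
```

```text
[439.67739257  68.641689   108.49824288] [-3.30632923  0.56194172 14.49261996] [-0.12755999  0.53230619  0.03877511] [ 1.79985023e+02 -2.37721359e-03  7.85216885e+01]
```

Emit:
{"name": "play_rows", "arguments": {
  "increments": [
    [[0,0,0,0,0,0.4,8],[0,0,0,0,0,0.8,8],[0,0,0,0,0,0.8,8]]
  ]
}}

```text
time: 13.75
position: [439.7, 68.6, 107.8]
ee_rot: [180.0, 0.0, 78.5]
wrist_force: [-4.1, -0.8, 15.3]
finger_gap: 0.199
grasp_force: 70.9
```

Emit:
{"name": "play_rows", "arguments": {
  "increments": [
    [[0,0,0,0,0,0.3,8],[0,0,0,0,0,0.5,8],[0,0,0,0,0,0.5,8]]
  ]
}}

```text
time: 14.05
position: [439.6, 68.6, 107.4]
ee_rot: [180.0, 0.0, 78.5]
wrist_force: [-4.3, 0.6, 16.1]
finger_gap: 0.194
grasp_force: 70.9
```

```bash
python3 - <<'E'
from h import *
s=sense();print(s['time'],s['position'],s['wrist_force'],s['ft_torque'],s['ee_rot'])
u=snapshot("scene");cv2.imwrite("pics/p4.png",cv2.resize(u["color"][175:265,262:362,::-1],None,fx=8,fy=6.6,interpolation=2))
E
```

```text
14.05 [439.63715777  68.62129922 107.40773475] [-4.28837328  0.5993953  16.13115558] [-0.03630026  0.71007443 -0.01266876] [1.79993313e+02 2.48751231e-03 7.85208608e+01]
```

View pics/p4.png

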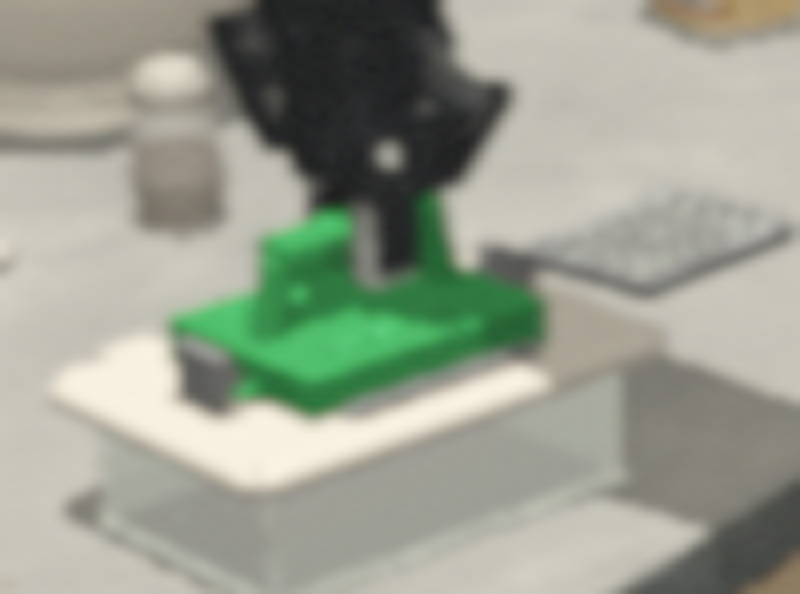

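The picture shows the guard down between the hooks, which stand at (205,375) and (510,265). The heights suggest it is home, so I press a touch more to check for the firm stop.

Emit:
{"name": "play_rows", "arguments": {
  "increments": [
    [[0,0,0,-0.1,-0.5,0.3,8],[0,0,0,-0.1,-0.5,0.6,8],[0,0,0,-0.1,-0.5,0.6,8]]
  ]
}}

```text
time: 14.4
position: [439.6, 68.6, 107.1]
ee_rot: [179.9, -0.0, 78.5]
wrist_force: [-2.5, -0.3, 16.7]
finger_gap: 0.202
grasp_force: 71.1
```

Emit:
{"name": "play_rows", "arguments": {
  "increments": [
    [[0,0,0,0,0,0.3,8],[0,0,0,0,0,0.5,8],[0,0,0,0,0,0.5,8]]
  ]
}}

```text
time: 14.7
position: [439.7, 68.6, 106.7]
ee_rot: [179.9, -0.0, 78.5]
wrist_force: [-3.7, -0.9, 17.9]
finger_gap: 0.192
grasp_force: 71.2
```

Emit:
{"name": "play_rows", "arguments": {
  "increments": [
    [[0,0,0,0,0,-2,8],[0,0,0,0,0,-4,8],[0,0,0,0,0,-6,8],[0,0,0,0,0,-7,8],[0,0,0,0,0,-7,8]]
  ]
}}

```text
time: 15.2
position: [438.5, 68.7, 112.1]
ee_rot: [-179.9, -0.0, 78.5]
wrist_force: [-1.4, 0.4, 3.1]
finger_gap: 0.2
grasp_force: 69.1
```

Emit:
{"name": "play_rows", "arguments": {
  "increments": [
    [[0,0,0,0,0,-0.5,8],[0,0,0,0,0,-1,8],[0,0,0,0,0,-1,8]]
  ]
}}

```text
time: 15.5
position: [438.5, 68.6, 113.0]
ee_rot: [-179.9, 0.0, 78.5]
wrist_force: [0.0, 0.7, -0.2]
finger_gap: 0.193
grasp_force: 68.7
```

```bash
python3 - <<'E'
from h import *
s=sense();print(s['time'],s['position'],s['wrist_force'],s['ft_torque'],s['ee_rot'])
E
```

```text
15.5 [438.47407073  68.64988165 112.99300355] [ 0.04057627  0.71544407 -0.18607559] [ 0.03429064 -0.02238846  0.03700566] [-1.79938682e+02  1.08127453e-03  7.85098266e+01]
```

Emit:
{"name": "play_rows", "arguments": {
  "increments": [
    [[0,0,0,0,0,-1,8],[0,0,0,0,0,-2,8],[0,0,0,0,0,-3,8],[0,0,0,0,0,-3,8]]
  ]
}}

```text
time: 15.9
position: [438.5, 68.6, 115.8]
ee_rot: [-179.9, 0.0, 78.5]
wrist_force: [0.8, -1.1, -5.9]
finger_gap: 0.199
grasp_force: 69.5
```

```bash
python3 - <<'E'
from h import *
s=sense();print(s['time'],s['position'],s['wrist_force'],s['ft_torque'],s['ee_rot'])
E
```

```text
15.9 [438.47205082  68.58734172 115.79415585] [ 0.83110067 -1.05656204 -5.93254575] [-0.025428   -0.12688254 -0.0455911 ] [-1.79949142e+02  4.90541636e-03  7.85038730e+01]
```

The upward pull meets resistance about 2 mm up, with almost no moment, so both hooks hold. I set it back down lightly and release.

Emit:
{"name": "play_rows", "arguments": {
  "increments": [
    [[0,0,0,0,0,1.5,8],[0,0,0,0,0,3,8],[0,0,0,0,0,4.5,8],[0,0,0,0,0,6,8],[0,0,0,0,0,6,8]]
  ]
}}

```text
time: 16.4
position: [439.1, 68.6, 111.1]
ee_rot: [180.0, 0.0, 78.5]
wrist_force: [-3.6, 1.1, 6.4]
finger_gap: 0.196
grasp_force: 71.2
```

Emit:
{"name": "play_rows", "arguments": {
  "increments": [
    [[0,0,0,0,0,0,25],[0,0,0,0,0,0,40],[0,0,0,0,0,0,60],[0,0,0,0,0,0,60],[0,0,0,0,0,0,60],[0,0,0,0,0,0,60]]
  ]
}}

```text
time: 17.0
position: [438.9, 68.6, 110.2]
ee_rot: [-180.0, -0.0, 78.5]
wrist_force: [-0.7, 0.3, 0.2]
finger_gap: 0.705
grasp_force: 0.0
```

Emit:
{"name": "play_rows", "arguments": {
  "increments": [
    [[0,0,0,0,0,-15,60],[0,0,0,0,0,-45,60],[0,0,0,0,0,-85,60],[0,0,0,-30,0,-120,60],[0,0,0,-75,0,-120,60],[0,0,0,-120,0,-120,60],[0,0,0,-165,0,-120,60],[0,0,0,-210,0,-120,60]]
  ]
}}

```text
time: 17.8
position: [396.5, -138.8, 230.6]
ee_rot: [179.9, 0.0, 78.5]
wrist_force: [0.9, -1.1, 0.7]
finger_gap: 0.703
grasp_force: 0.0
```

```bash
python3 - <<'E'
from h import *
s=sense();print(s['time'],s['position'],s['wrist_force'])
t=snapshot("top");u=snapshot("scene")
f=t["color"].astype(float); gr=np.maximum(np.clip((f[:,:,1]-f[:,:,0]+5)/60,0,1),green(t["color"]))
print(fit(t,gr,(240,192,304,252),GUARD,(440,68.6,-.2),78))
a=cv2.resize(t["color"][190:260,230:310,::-1],None,fx=5,fy=5,interpolation=2);b=cv2.resize(u["color"][175:265,262:342,::-1],None,fx=5,fy=5,interpolation=2)
c=np.zeros((450,800,3),np.uint8);c[:350,:400]=a;c[:,400:]=b;cv2.imwrite("pics/p5.png",c)
E
```

```text
17.8 [ 396.51809638 -138.7831849   230.59302545] [ 0.85745739 -1.09100696  0.66912095]
(array([440.63306949,  69.65720552]), np.float64(-0.20297753121174456), np.float64(56.57978882090008))
```

View pics/p5.png

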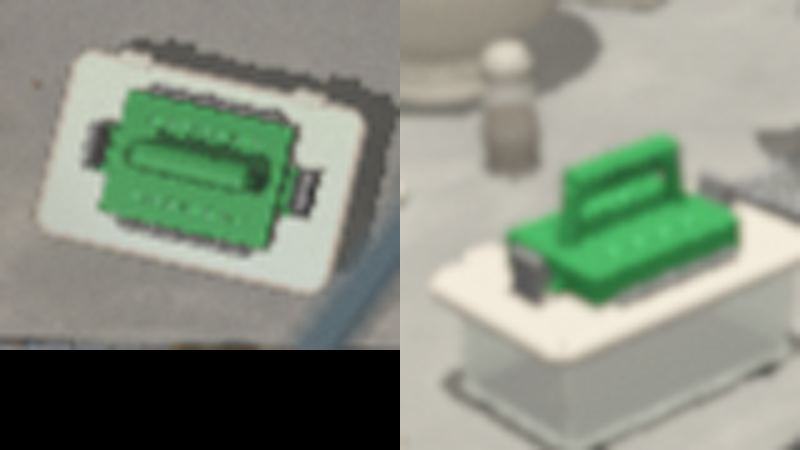

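The guard sits level and centred between the rails and the hooks, which are at (97,145) and (305,193) in the top half. It is let go, and the fit is within 1.5 mm of the seat. I'm handing it in.

```bash
python3 -c "
from bench import *
print(sign_off())"
```

```text
the job is handed in; nothing more can be done
None
```

The job is handed in; no verdict came back. The guard is on the chopper with both hooks holding it (an upward pull of about 5 N met their catches), the push peaked at about 19 N, it is let go, and no other object was touched.

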